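Push the sample carrier round the L slot to the reader

ROBOT

A 6-joint arm with a two-finger parallel gripper is mounted at the origin on the work surface. World frame = base frame: x ahead of the robot, y to its left, z up, the work surface at z = 0. Lengths are in m, angles in degrees, forces in N, time in s.
With the tool pointing down it reaches from about 0.325 to 0.775 m from the base axis. Payload 5.5 kg.
Tool frame: the origin (TCP) lies midway between the tips of the shut fingers; the grasp point (between the pads) lies 19 mm behind it; z points along the fingers, y is the line along which they close (so a half turn about z gives the same grasp; the last joint's range is limited). The gripper opens to 88 mm and grips with 3 to 60 N. Pads are 20 mm wide; open, the fingers measure 115 mm over their backs; the gripper's body (75 mm by 178 mm) begins 61 mm behind the grasp point.
Start: joints at [62.298, 5.22, 70.514, -0, 104.267, -3.249], TCP at [0.248, 0.546, 0.223] pointing down, gripper open.
Joint ranges: [-164.24, 164.24], [-49.07, 125.15], [9.68, 141.18], [-86.29, 266.29], [3.28, 154.24], [-151.56, 151.56]. Speed limits (degrees/s): [147.25, 147.25, 172.46, 180, 180, 180].

INTERFACE

Orientations are given as a 3x3 rotation matrix whose columns are the frame's x, y, z axes.
In Python, from bench import ctrl gives the robot as it stands. The module is installed in compiled form; this text tells all that it offers.
- The arm moves only by the tool jog_arm, never from a script. Its argument "deltas" is one flat list of numbers, 4 for each row, row after row: the shift along the tool's x, y, z in cm, then the turn about the tool's z in rad. In form: [x, y, z, yaw, x, y, z, yaw, ...]. A call has 1 to 8 rows; each row shifts and turns the commanded pose from where the row before left it, along the tool's axes as they then stand; what a row does not reach is not made up. A row lasts 1/12 s, in which the tool goes at most 41.7 mm and 7.16 degrees, less where a joint would pass 70% of its speed; a pose out of reach is approached as far as the arm can. A call is refused whole if a number of a shift passes 4.17 or a number of a turn 0.125, either way. A call with a gripper value outside its range is refused whole. "hand" is the opening, from 0 (shut) to 1 (fully open), set as the call begins (left out, the last holds). The fingers move at their own pace and stop on an object; "force" is the grip in N (left out, the last holds). Time passes only in rows, so rows that do not move let the fingers close. It gives the time, the measured TCP pose, the force, the opening and the grip force at its end, in the units of the state.
- ctrl.state(): the state, without advancing time (a new reading comes with each control period).
- ctrl.grab_frame(name): name is "scene" or "top" or "wrist"; returns a dict with "image" (384x512x3 uint8, red, green, blue), "mtx" (3x3 intrinsics, pixels), "rvec" (rotation vector, rad) and "tvec" (3), from world to camera coordinates, as OpenCV has them; the wrist camera has in their place "mount" (4x4, takes a point from camera to tool coordinates, whose origin is the TCP and whose axes are the flange's). Camera axes: x right, y down, z forward; pixel columns grow to the right and rows downward; lengths in m; the calibration is good to about 2 mm. A picture is of the moment at which its call begins: read the wrist's pose just before it. There is no depth.
- ctrl.sign_off(): hands the job in; it is judged then, once.
The state is a dict: "time": time; "joint_positions": joint angles; "joint_vel": joint speeds; "effort": joint torques, N m; "position": TCP position; "eef_rot": TCP orientation; "ft_force": force on the tool from outside, world axes, zero at the start; "torque": the same for the moment, N m; "finger_gap": finger opening in m; "finger_force": force on a finger pad.
Only numpy, scipy, OpenCV 4.12 (cv2) and the standard library are available. Lean on these libraries where they do the work, as an engineer would, in place of code of your own. Each camera call takes 0.05 s, during which the arm holds its last target. There are 200 camera calls.

TASK

Push the orange sample carrier by the rim of its disc so that its pin runs along the L-shaped slot in the loading deck: away along the first leg to the corner, round it, then left along the second leg until it is fully home at the slot's end in front of the blue reader. Only push it, gently: do not lift it out of the slot or tip it, do not touch the sample tube on it or its grey collar, and leave the vials and all other things where they stand. Finish with the robot clear of everything.

Things in the scene. Friction and masses are not known exactly. Their poses are not given: they have to be found in the camera images.
- deck: white loading deck fixed on the table, top 20 mm above it; plate 240 mm along its x, its y from -120 to +150 mm; origin on the table, z up. In its top an L slot with black floor, 13 mm wide, 14 mm deep: leg one runs along deck +x (away from the robot, at y = -40 mm) from point slot_start to the corner; leg two turns left, along deck +y (at x = 50 mm). Place and yaw vary
- slot_start (a point): near, blind end of the slot's first leg, at the height of the deck's top (deck x -65, y -40 mm)
- slot_corner (a point): corner of the L slot, where its centre lines cross, at the height of the deck's top (deck x 50, y -40 mm); a pin pushed fully along the first leg stops at deck x = 51.5 mm
- slot_end (a point): where the pin's centre stands when fully home against the blind end of the second leg, at the height of the deck's top (deck x 50, y 46.5 mm)
- reader (a point): top centre of the blue optical reader block fixed on the deck beyond the slot's end (deck x -5 to 105, y 103 to 147 mm, top 65 mm above the table); the carrier at home stands about 11 mm clear of it
- carrier: loose orange disc, 90 mm across, 20 mm thick, 0.26 to 0.5 kg, lying on the deck; steel pin under its centre (10 mm across, 12 mm long) rides in the slot. Origin: centre of the disc's underside, z up. Starts in leg one, spins freely, stays where left, slides at up to about 6 N; it could lift out. Push the rim low down, towards its centre
- tube: capped sample tube, 19 mm across its blue cap, fixed upright in a grey collar (32 mm across, 10 mm tall) on the middle of the carrier; origin at the foot of the collar, 20 mm above the carrier's origin; top of the cap 50 mm above that (90 mm above the table). Neither tube nor collar may be touched
- vial_a: small vial with yellow cap, 22 mm across, 45 mm tall, standing loose on the deck inside the bend of the L; a bystander, origin at the centre of its underside
- vial_b: small vial with green cap, 22 mm across, 45 mm tall, standing loose on the deck inside the bend of the L; a bystander, origin at the centre of its underside
- reagent: white reagent bottle with blue cap, 66 mm across, 150 mm tall; a bystander, origin at the centre of its underside, on the table to the side
- beaker: clear beaker, 70 mm across, 85 mm tall; a bystander, origin at the centre of its underside, on the table to the side
- tip_box: blue pipette-tip box with a white top and yellow tips, 120 x 85 x 60 mm; a bystander, origin at the centre of its underside, on the table to the side
- pot: clear pot with red lid, 60 mm across, 65 mm tall; a bystander, origin at the centre of its underside, on the table to the side
- dish: steel dish, 90 mm across, 30 mm tall; a bystander, origin at the centre of its underside, on the table to the side

How it is judged:
By the outcome, as a careful person would: the job done as asked, in the order asked, and still so for the second after the job is handed in, with the robot touching nothing.
It also fails if it takes over 53 s, if anything falls off the work surface, if the arm or the gripper's body presses on something with over 40 N, if the wrist force passes 120 N, or if a joint passes its speed limit or range.

## Working session

There is one attempt and no reset: what is moved stays moved. The work goes in short steps, Python scripts to look and compute and a tool call to move; the robot and the scene stay as the last step left them, time stands still between calls to the robot, and variables do not carry over. Pictures are saved under pics/ and viewed, at most 10 in all, crops included, and the job is handed in when it is done.

Besides the shell and the picture viewer there is one more tool, called as name(argument=value, ...) on one line, values as JSON. jog_arm: Moves the arm, as the interface text tells. Its arguments: {"type":"object","properties":{"deltas":{"type":"array"},"hand":{"type":"number"},"force":{"type":"number"}},"required":["deltas"]}

```bash
mkdir -p pics; cat > h.py <<'E'
import numpy as np, cv2
from bench import ctrl
def grab(n,fn):
    s=ctrl.state(); f=ctrl.grab_frame(n); cv2.imwrite('pics/'+fn,f['image'][:,:,::-1]); return s,f
def ray(f,px,z):
    R=cv2.Rodrigues(np.array(f['rvec'],float))[0]; t=np.array(f['tvec'],float).ravel()
    d=R.T@np.linalg.inv(np.array(f['mtx']))@np.array([px[0],px[1],1.]); c=-R.T@t
    return c+d*(z-c[2])/d[2]
def proj(f,p):
    return cv2.projectPoints(np.array(p,float).reshape(-1,3),np.array(f['rvec'],float),np.array(f['tvec'],float),np.array(f['mtx'],float),None)[0].reshape(-1,2)
E
python3 - <<'E'
from h import *
s,f=grab('top','top.png'); s2,g=grab('scene','scene.png')
import pickle; pickle.dump((f,g),open('fg.pkl','wb'))
cv2.imwrite('pics/top2.png',cv2.resize(f['image'][:,:,::-1],(800,600),interpolation=cv2.INTER_CUBIC))
print(s)
for n,(a) in {'top':f,'scene':g}.items():
    R=cv2.Rodrigues(np.array(a['rvec'],float))[0]; print(n,-R.T@np.array(a['tvec']).ravel())
E
```

```text
{'time': 0.0, 'joint_positions': array([ 6.22994807e+01,  5.26150001e+00,  7.05811537e+01,  3.98243899e-04,
        1.04268621e+02, -3.25129525e+00]), 'joint_vel': array([-0.05898932, -0.09525587,  0.01405656,  0.05841174,  0.01374565,
        0.00881635]), 'effort': array([ 1.43834899e-03, -4.46450186e+01, -4.06452084e+01,  7.00360397e-02,
        2.92916031e-02, -1.57410136e-04]), 'position': array([0.24821293, 0.54591248, 0.22153087]), 'eef_rot': array([[-9.10329071e-01,  4.13884231e-01, -9.08755822e-04],
       [ 4.13885212e-01,  9.10327461e-01, -1.71639544e-03],
       [ 1.16876375e-04, -1.93860526e-03, -9.99998114e-01]]), 'ft_force': array([-0.9320978 ,  0.12967014, -0.32755584]), 'torque': array([ 0.04211377, -0.01151341,  0.00822439]), 'finger_force': 0.0, 'finger_gap': 0.08773882943571626}
top [ 0.41762855 -0.01301615  1.27584853]
scene [ 0.91619879 -0.57796807  1.14646812]
```

View pics/top2.png

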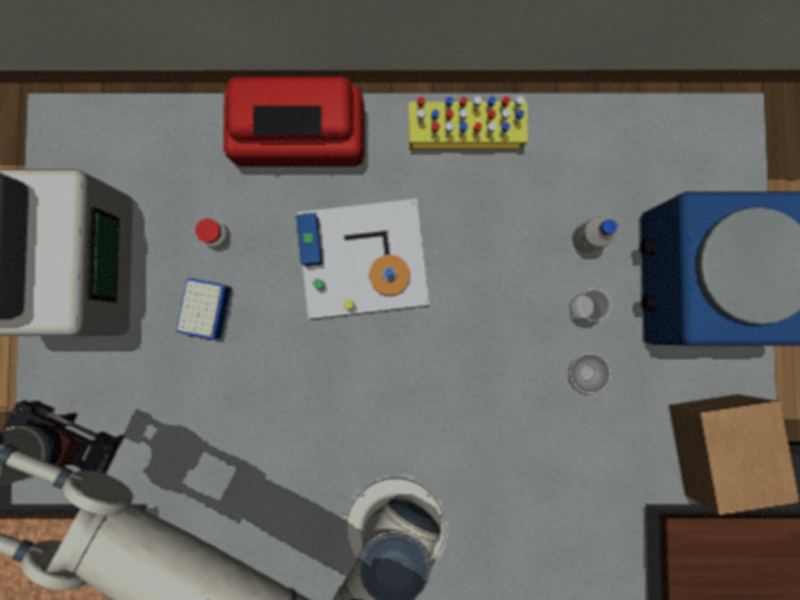

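View pics/scene.png

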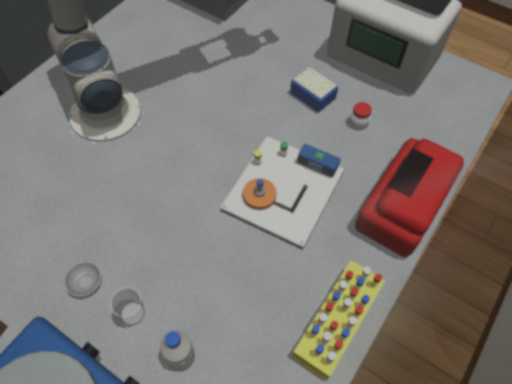

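The top view shows the deck with corners near (297,211), (416,199), (428,304), (308,318), the slot corner at about (386,234), the carrier at (390,274), and vials at (349,304) and (319,285). I'll fit the deck pose from an enlarged crop.

```bash
python3 - <<'E'
from h import *
import pickle
f,g=pickle.load(open('fg.pkl','rb'))
c=f['image'][115:215,180:285,::-1]
cv2.imwrite('pics/crop.png',cv2.resize(c,None,fx=6,fy=6,interpolation=cv2.INTER_CUBIC)[:600])
E
```

```text
(no output)
```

View pics/crop.png

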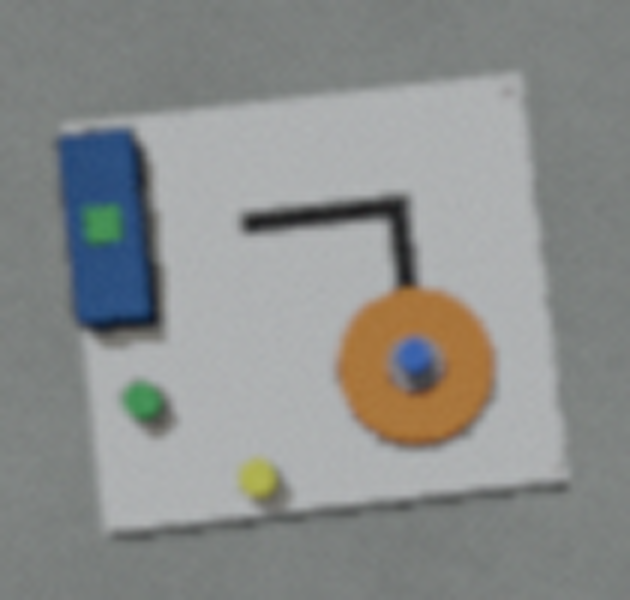

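```bash
python3 - <<'E'
from h import *
import pickle
f,g=pickle.load(open('fg.pkl','rb'))
P=lambda x,y,z: ray(f,((x+.5)/6-.5+180,(y+.5)/6-.5+115),z)
pts=[((60,122),(.12,.15)),((521,74),(.12,-.12)),((567,482),(-.12,-.12)),((107,530),(-.12,.15)),((400,206),(.05,-.04)),((245,222),(.05,.0515))]
A=np.array([P(*a,.02)[:2] for a,_ in pts]); B=np.array([b for _,b in pts])
ca,cb=A.mean(0),B.mean(0); U=(B-cb).T@(A-ca); th=np.arctan2(U[0,1]-U[1,0],U[0,0]+U[1,1])
R=np.array([[np.cos(th),-np.sin(th)],[np.sin(th),np.cos(th)]]); t=ca-R@cb
print('yaw',np.degrees(th),'org',t); print('res mm',(A-B@R.T-t)*1e3)
np.savez('deck.npz',R=R,t=t,th=th)
for n,p,z in [('disc',(417,366),.037),('cap',(414,356),.09),('va',(259,478),.065),('vb',(143,400),.065)]:
    w=P(*p,z)[:2]; print(n,w,'deck mm',R.T@(w-t)*1e3)
for n,q in [('start',(-.065,-.04)),('corner',(.0515,-.04)),('end',(.05,.0465))]: print(n,R@np.array(q)+t)
E
```

```text
yaw 6.205523219046609 org [0.59412288 0.05698489]
res mm [[ 0.39894334  1.57954807]
 [-0.6930716   0.99623904]
 [-0.79077007  1.00472024]
 [ 0.9166677  -2.0599316 ]
 [-0.20891796 -0.35504847]
 [ 0.37714859 -1.16552729]]
disc [0.55253096 0.01200253] deck mm [-46.21059045 -40.22290639]
cap [0.55225881 0.01257541] deck mm [-46.4192217  -39.62396439]
va [0.48690754 0.0993871 ] deck mm [-102.00364358   53.74321962]
vb [0.53056281 0.16432961] deck mm [-51.58419322 113.58627978]
start [0.53382755 0.01019308]
corner [0.64964493 0.02278617]
end [0.63880348 0.10861719]
```

jog_arm(deltas=[0,0,0,0.125,0,0,0,0.125,0,0,0,0.125,0,0,0,0.125,0,0,0,0.125,0,0,0,0.125,0,0,0,0.125,0,0,0,0.125], hand=0)

```text
time: 0.77
position: [0.2483, 0.546, 0.222]
eef_rot: [[-0.137, 0.991, -0.0], [0.991, 0.137, -0.001], [-0.001, -0.001, -1.0]]
ft_force: [0.6, 0.3, 0.3]
finger_gap: 0.038
finger_force: 0.0
```

```bash
cat > w.py <<'E'
import sys
from h import *
d=np.load('deck.npz'); R=d['R'];t=d['t']
s=ctrl.state(); p=s['position']; E=s['eef_rot']
print('t',s['time'],'deck mm',R.T@(p[:2]-t)*1e3,'z',p[2]*1e3,'toolx-deck y err deg',np.degrees(np.arctan2(E[1,0],E[0,0])-d['th'])-90,'F deck',R.T@s['ft_force'][:2],s['ft_force'][2],'gap',s['finger_gap'])
if len(sys.argv)>1:
    g=np.array([float(a) for a in sys.argv[1:4]])/1e3
    w=np.r_[R@g[:2]+t,g[2]]; print('tool cm to go',E.T@(w-p)*100)
E
python3 w.py -130 -40 120
```

```text
t 0.7667 deck mm [-290.93612017  523.55568641] z 221.97709835402733 toolx-deck y err deg 1.6893161114235653 F deck [0.6633217  0.26247833] 0.329645334619258 gap 0.03800607009972313
tool cm to go [-56.7959515   14.43170719  10.24175135]
```

jog_arm(deltas=[-3.5,0.9,0,0.03,-3.5,0.9,0,0,-3.5,0.9,0,0,-3.5,0.9,0,0,-3.5,0.9,0,0,-3.5,0.9,0,0,-3.5,0.9,0,0,-3.5,0.9,0,0])

```text
time: 1.43
position: [0.3528, 0.2749, 0.2222]
eef_rot: [[-0.114, 0.993, -0.0], [0.993, 0.114, -0.0], [-0.0, -0.0, -1.0]]
ft_force: [0.9, 0.2, -0.1]
finger_gap: 0.0009
finger_force: 0.0
```

jog_arm(deltas=[-3.5,0.8,1,0,-3.5,0.8,1,0,-3.5,0.8,1,0,-3.5,0.8,1,0,-3.5,0.8,1,0,-3.5,0.8,1,0,-3.5,0.8,1,0,-3.5,0.8,1,0])

```text
time: 2.1
position: [0.4482, 0.0039, 0.1419]
eef_rot: [[-0.114, 0.994, -0.0], [0.994, 0.114, 0.0], [0.0, -0.0, -1.0]]
ft_force: [0.3, 0.2, -0.2]
finger_gap: 0.0007
finger_force: 0.0
```

```bash
python3 w.py -130 -40 27
```

```text
t 2.1 deck mm [-150.80202861  -36.99328787] z 141.8994602139224 toolx-deck y err deg 0.31972122681509063 F deck [0.2940883  0.19353442] -0.20017274375442579 gap 0.0006952467693324203
tool cm to go [-0.31365405  2.07914839 11.48978981]
```

jog_arm(deltas=[-0.3,2,1.5,0,0,0,2.5,0,0,0,2.5,0,0,0,2,0,0,0,1.5,0,0,0,1.4,0,0,0,0,0])

```text
time: 2.68
position: [0.466, 0.0051, 0.0248]
eef_rot: [[-0.114, 0.993, -0.006], [0.994, 0.114, 0.0], [0.001, -0.006, -1.0]]
ft_force: [-0.0, -0.4, 0.1]
finger_gap: 0.0003
finger_force: 0.0
```

```bash
python3 - <<'E'
from h import *
s,g=grab('scene','s2.png'); s,w=grab('wrist','w2.png')
c=g['image'][110:250,200:370,::-1]
a=cv2.resize(c,None,fx=3,fy=3,interpolation=cv2.INTER_CUBIC)[:384]
cv2.imwrite('pics/both.png',cv2.resize(np.hstack([a[:, :400],cv2.resize(w['image'][:,:,::-1],(400,300)) if 0 else w['image'][:,100:500,::-1]]),(800,384)))
E
python3 w.py -108 -40 27
```

```text
t 2.7833 deck mm [-131.09566527  -38.01127579] z 28.238859263275167 toolx-deck y err deg 0.3272345621021344 F deck [-0.06047588  0.13920625] 0.9477391473165369 gap 0.0003905720805667124
tool cm to go [-0.21209218  2.30858231  0.12025026]
```

View pics/both.png

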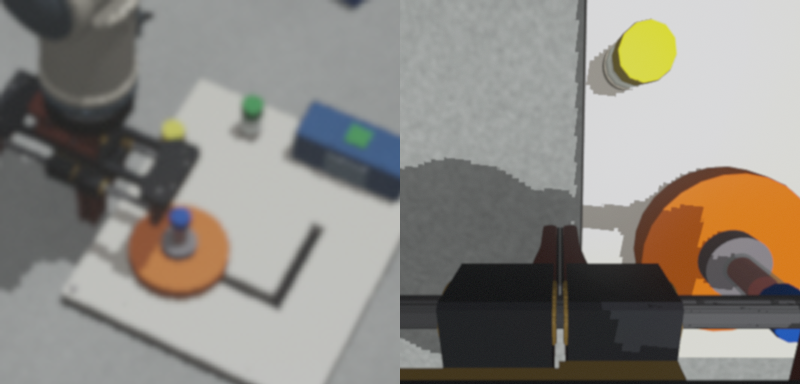

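The scene half shows the closed fingers just short of the disc on the near side. The wrist half shows the tips at (560,230), left of the deck edge (583), with the disc to the right and yellow vial at (645,50) well clear.

jog_arm(deltas=[-0.2,0.6,0.1,-0.005,0,0.6,0,0,0,0.4,0,0,0,0.4,0,0,0,0.4,0,0,0,0.4,0,0,0,0.4,0,0,0,0.4,0,0])

```text
time: 3.45
position: [0.5039, 0.0072, 0.0277]
eef_rot: [[-0.119, 0.993, -0.002], [0.993, 0.119, -0.0], [-0.0, -0.002, -1.0]]
ft_force: [-4.4, -1.3, 3.7]
finger_gap: 0.0005
finger_force: 2.7
```

```bash
python3 w.py -50 -40 27
```

```text
t 3.45 deck mm [-95.04330971 -39.74162015] z 27.685437775613206 toolx-deck y err deg 0.6134123663380109 F deck [-4.47539674 -0.79028536] 3.6910690311964216 gap 0.0005172606435183327
tool cm to go [-0.07405885  4.50394323  0.05808657]
```

jog_arm(deltas=[0,0.4,0,0.005,0,0.4,0,0.005,0,0.4,0,0,0,0.4,0,0,0,0.4,0,0,0,0.4,0,0,0,0.4,0,0,0,0.4,0,0])

```text
time: 4.12
position: [0.5357, 0.0107, 0.0277]
eef_rot: [[-0.109, 0.994, -0.002], [0.994, 0.109, -0.0], [-0.0, -0.002, -1.0]]
ft_force: [-5.6, -0.4, 4.0]
finger_gap: 0.0003
finger_force: 2.6
```

```bash
python3 w.py -5 -40 27; python3 - <<'E'
from h import *
s,g=grab('top','t3.png'); s,w=grab('wrist','w3.png')
a=cv2.resize(g['image'][115:215,180:285,::-1],(400,381),interpolation=cv2.INTER_CUBIC)
cv2.imwrite('pics/both3.png',np.hstack([a,w['image'][:381,100:500,::-1]]))
E
```

```text
t 4.1167 deck mm [-63.07758815 -39.64909773] z 27.695041124433327 toolx-deck y err deg 0.039169269242364635 F deck [-5.59071809  0.24284985] 3.9786970718076136 gap 0.0003296192481900455
tool cm to go [-0.03905922  5.80787393  0.05656303]
```

View pics/both3.png

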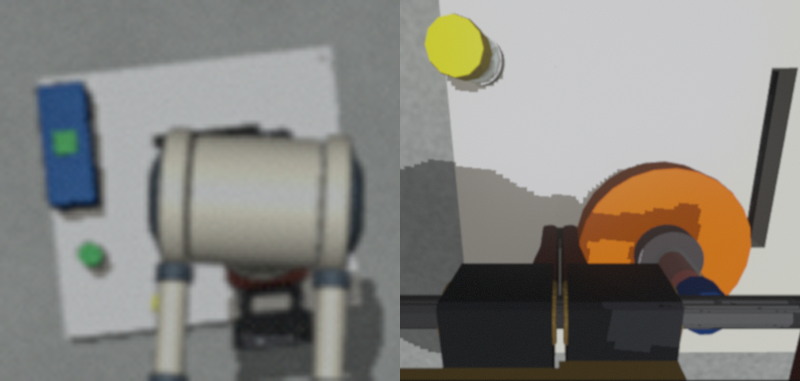

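The wrist view shows the tips touching the disc's near rim at (580,235), with the slot's second leg at (780,150) ahead and the vials clear. I'll keep pushing.

jog_arm(deltas=[0,0.4,0,0,0,0.4,0,0,0,0.4,0,0,0,0.4,0,0,0,0.4,0,0,0,0.4,0,0,0,0.4,0,0,0,0.4,0,0])

```text
time: 4.88
position: [0.5684, 0.0143, 0.0276]
eef_rot: [[-0.109, 0.994, -0.0], [0.994, 0.109, 0.0], [0.0, -0.0, -1.0]]
ft_force: [-3.5, -0.7, 2.1]
finger_gap: 0.0005
finger_force: 2.0
```

jog_arm(deltas=[0,0.4,0,0,0,0.4,0,0,0,0.4,0,0,0,0.3,0,0,0,0.2,0,0,0,0.1,0,0])

```text
time: 5.38
position: [0.5862, 0.0163, 0.0276]
eef_rot: [[-0.109, 0.994, -0.0], [0.994, 0.109, 0.0], [0.0, -0.0, -1.0]]
ft_force: [-3.8, -0.5, 2.3]
finger_gap: 0.0005
finger_force: 2.0
```

```bash
python3 w.py -5 -40 27; python3 - <<'E'
from h import *
s,w=grab('wrist','w4.png')
E
```

```text
t 5.3833 deck mm [-12.32640155 -39.6249863 ] z 27.552197051570637 toolx-deck y err deg 0.039242032830060225 F deck [-3.78708863 -0.11318349] 2.2746324777863154 gap 0.0005272744839728007
tool cm to go [-0.03800494  0.73262094  0.0551303 ]
```

View pics/w4.png

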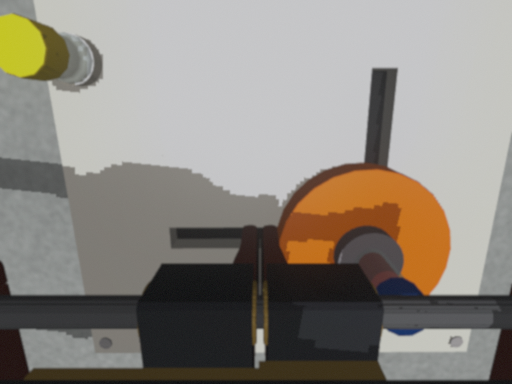

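The wrist view shows the disc (365,245) nearly in line with leg two (384,70 to 377,165). I'll creep on until the force rises at the corner.

jog_arm(deltas=[0,0.15,0,0,0,0.15,0,0,0,0.1,0,0,0,0.1,0,0])

```text
time: 5.77
position: [0.5909, 0.0168, 0.0276]
eef_rot: [[-0.109, 0.994, -0.0], [0.994, 0.109, 0.0], [0.0, -0.0, -1.0]]
ft_force: [-2.5, 0.2, 1.8]
finger_gap: 0.0001
finger_force: 1.7
```

jog_arm(deltas=[0,0.1,0,0,0,0.1,0,0,0,0.05,0,0])

```text
time: 6.02
position: [0.5935, 0.017, 0.0276]
eef_rot: [[-0.109, 0.994, 0.0], [0.994, 0.109, -0.0], [-0.0, 0.0, -1.0]]
ft_force: [-3.3, -0.2, 1.1]
finger_gap: 0.0004
finger_force: 1.7
```

jog_arm(deltas=[0,0.1,0,0,0,0.1,0,0,0,0.05,0,0])

```text
time: 6.27
position: [0.596, 0.0173, 0.0276]
eef_rot: [[-0.109, 0.994, 0.0], [0.994, 0.109, 0.0], [0.0, 0.0, -1.0]]
ft_force: [-3.4, -0.9, 1.2]
finger_gap: 0.0004
finger_force: 1.6
```

jog_arm(deltas=[0,0.1,0,0,0,0.05,0,0,0,0.05,0,0])

```text
time: 6.52
position: [0.5967, 0.0174, 0.0276]
eef_rot: [[-0.109, 0.994, -0.003], [0.994, 0.109, -0.0], [0.0, -0.003, -1.0]]
ft_force: [-9.9, -0.6, 5.1]
finger_gap: 0.0009
finger_force: 4.9
```

Force rose to 10 N, so the pin is at the corner. Next I back off and go round the disc to its right side.

jog_arm(deltas=[0,-0.5,0,0,0,-1,0,0,0,-1.5,0,0,-1.5,0,0,0,-2,0,0,0,-2,0,0,0,-2,0,0,0,0,0,0,0])

```text
time: 7.18
position: [0.5771, -0.0634, 0.028]
eef_rot: [[-0.106, 0.994, 0.003], [0.994, 0.106, -0.002], [-0.002, 0.002, -1.0]]
ft_force: [1.1, -0.6, 0.1]
finger_gap: 0.0002
finger_force: 0.0
```

jog_arm(deltas=[0,1.5,0,0,0,1.5,0,0,0,2,0,0,0,1.5,0,0,0,1,0,0,0,0.6,0,0,0,0,0,0])

```text
time: 7.77
position: [0.6577, -0.0507, 0.0275]
eef_rot: [[-0.109, 0.994, 0.001], [0.994, 0.109, 0.0], [0.0, 0.001, -1.0]]
ft_force: [-0.6, -0.1, 0.2]
finger_gap: 0.0006
finger_force: 0.0
```

```bash
python3 w.py 50 -95 27; python3 - <<'E'
from h import *
s,w=grab('wrist','w5.png')
E
```

```text
t 7.7667 deck mm [  51.53628695 -113.94767128] z 27.482528856065453 toolx-deck y err deg 0.07935956946167266 F deck [-0.58096561 -0.07320155] 0.2429592785110007 gap 0.0006332516873990266
tool cm to go [ 1.89497115 -0.15105435  0.04836868]
```

View pics/w5.png

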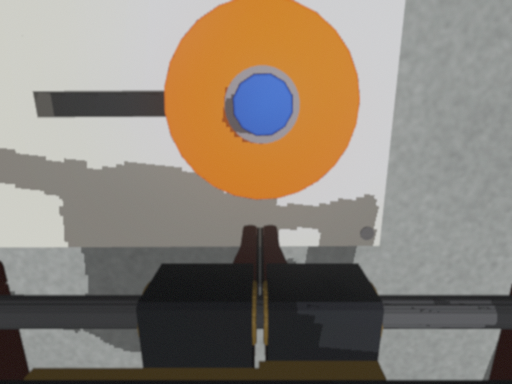

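The wrist view shows the fingers (260,230) lined up squarely with the disc centre (262,100), with a gap to its rim at row 198. Pushing left.

jog_arm(deltas=[0.6,-0.1,0,0,0.5,0,0,0,0.4,0,0,0,0.4,0,0,0,0.4,0,0,0,0.4,0,0,0,0.4,0,0,0,0.4,0,0,0])

```text
time: 8.48
position: [0.6519, -0.0168, 0.0278]
eef_rot: [[-0.108, 0.994, 0.0], [0.994, 0.108, -0.001], [-0.001, 0.0, -1.0]]
ft_force: [0.7, -2.7, 0.9]
finger_gap: 0.0001
finger_force: 1.5
```

jog_arm(deltas=[0.4,0,0,0,0.4,0,0,0,0.4,0,0,0,0.4,0,0,0])

```text
time: 8.82
position: [0.6502, -0.0006, 0.0278]
eef_rot: [[-0.109, 0.994, 0.0], [0.994, 0.109, -0.0], [-0.0, 0.0, -1.0]]
ft_force: [0.4, -3.1, 1.0]
finger_gap: 0.0003
finger_force: 1.7
```

```bash
python3 w.py 50 -8.5 27; python3 - <<'E'
from h import *
s,w=grab('wrist','w6.png')
E
```

```text
t 8.8167 deck mm [ 49.5459342  -63.36009681] z 27.81910887976158 toolx-deck y err deg 0.033402307153082234 F deck [ 0.10675552 -3.15018062] 0.9722950570170492 gap 0.0002999889818032325
tool cm to go [5.48600411 0.04858044 0.08045022]
```

View pics/w6.png

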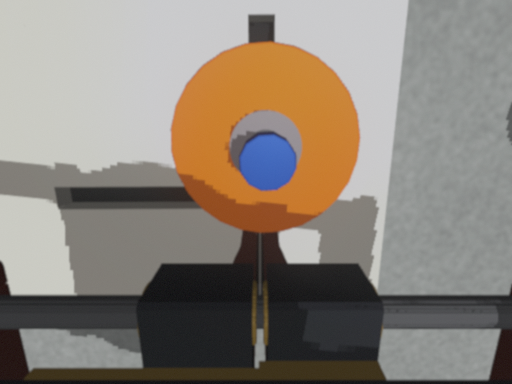

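The wrist view shows the disc centre at about (265,135) moving up leg two, slot end visible at (262,18). Continuing.

jog_arm(deltas=[0.4,0,0,0,0.4,0.02,0,0,0.4,0.02,0,0,0.4,0,0,0,0.4,0,0,0,0.4,0,0,0,0.4,0,0,0,0.4,0,0,0])

```text
time: 9.53
position: [0.6471, 0.0313, 0.0278]
eef_rot: [[-0.109, 0.994, 0.0], [0.994, 0.109, -0.0], [-0.0, 0.0, -1.0]]
ft_force: [0.8, -4.1, 2.4]
finger_gap: 0.0002
finger_force: 2.1
```

jog_arm(deltas=[0.4,0,0,0,0.3,0,0,0,0.3,0,0,0,0.2,0,0,0,0.1,0,0,0])

```text
time: 9.95
position: [0.6457, 0.0441, 0.0278]
eef_rot: [[-0.109, 0.994, 0.0], [0.994, 0.109, -0.0], [-0.0, 0.0, -1.0]]
ft_force: [0.3, -5.3, 4.2]
finger_gap: 0.0003
finger_force: 2.4
```

jog_arm(deltas=[0.1,0,0,0,0.1,0,0,0,0.1,0,0,0,0.05,0,0,0])

```text
time: 10.28
position: [0.6454, 0.0473, 0.0278]
eef_rot: [[-0.109, 0.994, 0.0], [0.994, 0.109, -0.0], [-0.0, 0.0, -1.0]]
ft_force: [0.5, -4.1, 2.8]
finger_gap: 0.0005
finger_force: 2.5
```

```bash
python3 w.py 50 -8.5 27
```

```text
t 10.2833 deck mm [ 49.90720459 -15.12284084] z 27.784978382616174 toolx-deck y err deg 0.03489546940036803 F deck [ 0.04792092 -4.17227466] 2.7914595845936496 gap 0.0005149914331202563
tool cm to go [0.66228917 0.00966102 0.07840882]
```

jog_arm(deltas=[0.1,0,0,0,0.1,0,0,0,0.1,0,0,0,0.1,0,0,0])

```text
time: 10.62
position: [0.6449, 0.0512, 0.0278]
eef_rot: [[-0.109, 0.994, 0.0], [0.994, 0.109, -0.0], [-0.0, 0.0, -1.0]]
ft_force: [1.9, -5.3, 3.8]
finger_gap: 0.0005
finger_force: 2.5
```

jog_arm(deltas=[0.1,0,0,0,0.05,0,0,0,0.05,0,0,0])

```text
time: 10.87
position: [0.6447, 0.0532, 0.0278]
eef_rot: [[-0.109, 0.994, 0.0], [0.994, 0.109, -0.0], [-0.0, 0.0, -1.0]]
ft_force: [0.9, -4.9, 3.6]
finger_gap: 0.0003
finger_force: 2.6
```

jog_arm(deltas=[0.1,0,0,0,0.05,0,0,0])

```text
time: 11.03
position: [0.6446, 0.0542, 0.0278]
eef_rot: [[-0.108, 0.994, 0.0], [0.994, 0.108, -0.001], [-0.001, 0.0, -1.0]]
ft_force: [0.3, -7.7, 3.2]
finger_gap: 0.0007
finger_force: 3.8
```

jog_arm(deltas=[0.05,0,0,0,0.05,0,0,0,0,0,0,0])

```text
time: 11.28
position: [0.6446, 0.0543, 0.0278]
eef_rot: [[-0.108, 0.994, 0.001], [0.994, 0.108, -0.002], [-0.003, 0.0, -1.0]]
ft_force: [0.5, -9.5, 3.9]
finger_gap: 0.0007
finger_force: 4.5
```

The force rose without movement, so the carrier is home. Backing off and lifting clear.

jog_arm(deltas=[-0.3,0,0,0,-0.7,0,0,0,-1.5,0,0,0,-2,0,0,0,-2,0,0,0,-2,0,0,0,-1,0,-1,0,0,0,-2,0])

```text
time: 11.95
position: [0.6526, -0.0411, 0.0544]
eef_rot: [[-0.106, 0.994, -0.007], [0.994, 0.106, 0.001], [0.001, -0.007, -1.0]]
ft_force: [0.5, 0.5, 0.2]
finger_gap: 0.0004
finger_force: 0.0
```

jog_arm(deltas=[-2,-1,-3,0,-2,-1,-3,0,-2,-1,-3,0,-2,-1,-3,0,-2,-1,-1,0,-2,-2,0,0,0,0,0,0,0,0,0,0])

```text
time: 12.62
position: [0.5977, -0.1665, 0.1884]
eef_rot: [[-0.107, 0.994, 0.001], [0.994, 0.107, 0.001], [0.0, 0.001, -1.0]]
ft_force: [0.4, -0.0, 0.3]
finger_gap: 0.0007
finger_force: 0.0
```

```bash
python3 w.py 50 -8.5 27; python3 - <<'E'
from h import *
s,g=grab('top','t7.png'); s,h=grab('scene','s7.png')
a=cv2.resize(g['image'][115:215,180:285,::-1],(420,400),interpolation=cv2.INTER_CUBIC)
b=cv2.resize(h['image'][120:253,215:345,::-1],(380,400),interpolation=cv2.INTER_CUBIC)
cv2.imwrite('pics/both7.png',np.hstack([a,b]))
d=np.load('deck.npz');R=d['R'];t=d['t']
for n,f in (('top',g),('scene',h)):
    hsv=cv2.cvtColor(f['image'],cv2.COLOR_RGB2HSV); m=cv2.inRange(hsv,(8,150,80),(18,255,255))
    m[:110]=0;m[260:]=0;m[:,:180]=0;m[:,350:]=0
    c=max(cv2.findContours(m,0,2)[0],key=cv2.contourArea); e=cv2.fitEllipse(cv2.convexHull(c))
    print(n,e, R.T@(ray(f,e[0],.038)[:2]-t)*1e3)
E
```

```text
t 12.6167 deck mm [ -20.62452666 -222.51920767] z 188.43250643582152 toolx-deck y err deg -0.07974511088077918 F deck [ 0.4204139  -0.08953919] 0.2824131454216735 gap 0.0006667280712671471
tool cm to go [21.40387776  7.01754397 16.16023158]
top ((221.24392700195312, 150.8861083984375), (23.927474975585938, 24.766393661499023), 108.20954132080078) [49.0023006  45.77712295]Traceback (most recent call last):
  File "<stdin>", line 10, in <module>
ValueError: max() iterable argument is empty
```

View pics/both7.png

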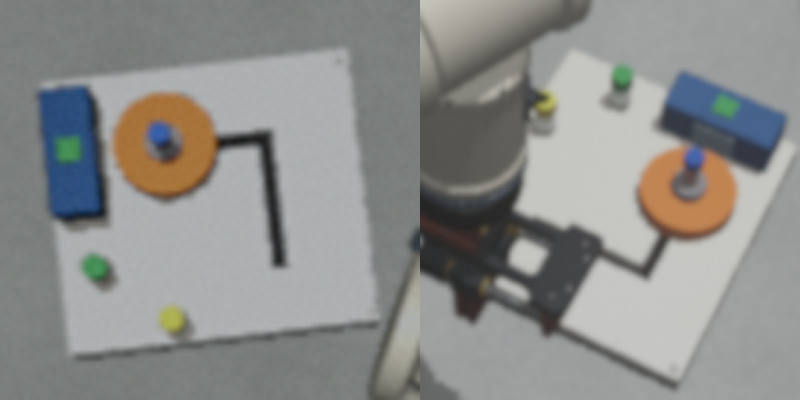

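The top half shows the carrier at (165,145) in front of the reader, and the measured centre is deck (49.0, 45.8) mm against a target of (50, 46.5), within calibration. Vials at (95,267) and (172,319) are unmoved, and the robot is clear.

```bash
python3 -c "
from bench import ctrl
print(ctrl.sign_off())"
```

```text
the job is handed in; nothing more can be done
None
```

The carrier is home at the end of the second leg in front of the reader; its measured centre is about 1 mm from the target, within camera calibration. The vials are where they stood, the robot is clear, and I handed the job in at about 12.7 s.

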